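# Swap the sprouted pot hemmed in between two deep pots

## Robot

A 6-joint arm with a two-finger parallel gripper is mounted at the origin on the work surface. World frame = base frame: x ahead of the robot, y to its left, z up, the work surface at z = 0. Lengths are in m, angles in rad, forces in N, time in s.
With the tool pointing down it reaches from about 0.35 to 0.85 m from the base axis. Payload 8.1 kg.
Tool frame: the origin (TCP) lies at the very end of the fingers, on their centre line; the grasp point (between the pads) lies 19 mm behind it; x points along the fingers, y is the direction in which the jaws open and shut, and the axes are right-handed (so a half turn about x gives the same grasp; the last joint's range is limited). The gripper opens to 93 mm and grips with 3 to 60 N. Pads are 15 mm wide; open, the fingers measure 128 mm over their backs; the gripper's body (75 mm by 188 mm) begins 65 mm behind the grasp point.
Start: joints at [-1.434, 0.13, 1.488, -0, 1.523, -0.085], TCP at [0.132, -0.585, 0.219] pointing down, gripper open.
Joint ranges: [-2.96, 2.96], [-0.89, 2.26], [0.02, 2.5], [-1.34, 4.48], [0, 2.73], [-2.66, 2.66]. Speed limits (rad/s): [2.39, 2.39, 2.79, 3.14, 3.14, 3.14].

## Interface

Orientations are given as a rotation vector (axis times angle).
In Python, from plant import * gives the robot as it stands. The module is installed in compiled form; this text tells all that it offers.
- The arm moves only by the tool apply_moves, never from a script. Its argument "series" is a list of rows, each an object with "jaw": the gripper's target within -1 to 1 (shut at 1, half-way at 0, fully open at -1); "linear": the shift along the tool's x, y, z normalised to -1 to 1, where 1 is 0.6 m, a list of three; "roll": the turn about the tool's x normalised to -1 to 1, where 1 is 30 degrees. A call has 1 to 20 rows; each row is the pose to reach, as a shift and turn from the pose measured when the call began, along the tool's axes at that moment; what a row does not reach only later rows make up. A row lasts 1/8 s, in which the tool goes at most 62.5 mm and 10.7 degrees, less where a joint would pass 70% of its speed; a pose out of reach is approached as far as the arm can. A call with a number of a shift or a turn outside -1 to 1 is refused whole. A call with a gripper value outside its range is refused whole. The fingers move at their own pace and stop on an object; "force" is the grip in N (left out, the last holds). Time passes only in rows, so rows that repeat a pose let the fingers close. It gives the time, the measured TCP pose, the force and the opening at its end, in the units of the state.
- read_state(): the state, without advancing time (a new reading comes with each control period).
- read_camera(name): name is "scene" or "top" or "wrist"; returns a dict with "pixels" (400x640x3 uint8, blue, green, red), "intrinsics" (3x3 intrinsics, pixels), "D" ([k1, k2, p1, p2, k3] as OpenCV has them; the pictures are not rectified), "rvec" (rotation vector, rad) and "tvec" (3), from world to camera coordinates, as OpenCV has them; the wrist camera has in their place "tool_from_camera" (4x4, takes a point from camera to tool coordinates, whose origin is the TCP and whose axes are the tool frame's). Camera axes: x right, y down, z forward; pixel columns grow to the right and rows downward; lengths in m; the calibration is good to about 2 mm. A picture is of the moment at which its call begins: read the wrist's pose just before it. There is no depth.
- close_job(): hands the job in, once; it reports no verdict.
The state is a dict: "t": time; "q": joint angles; "dq": joint speeds; "joint_torque": joint torques, N m; "tool_pos": TCP position; "orientation": TCP orientation; "force": force on the tool from outside, world axes, zero at the start; "wrist_torque": the same for the moment, N m; "opening": finger opening in m.
Only numpy, scipy, OpenCV 4.12 (cv2) and the standard library are available. Lean on these libraries where they do the work, as an engineer would, in place of code of your own. Each camera call takes 0.05 s, during which the arm holds its last target. There are 200 camera calls.

## Task

The sprouted terracotta pot in the middle of the black tray is ready to move on: set the two deep pots beside it aside on the baking sheet, stand the sprouted pot in the terracotta saucer, and only then put the freshly sown yellow pot in the middle of the tray in its place. Last, put each deep pot back on the very spot in the tray that it came from. Keep every pot upright, set them down without dropping them, and leave the two white cups of seedlings where they are.

Things in the scene. Friction and masses are not known exactly. Their poses are not given: they have to be found in the camera images.
- tray: shallow black carry tray, 94 x 216 mm, fixed. Origin: centre of its underside, on the work surface; y along its long side, x across, z up. Its flat floor is 4 mm above its underside; its rim, 4 mm thick, is 10 mm high. Three pots stand in a row along y with their centres at y = -63, 0 and +63 mm, x = 0, marked by grey discs 58 mm across (flat prints); the middle place is the origin.
- sheet: shallow dark-steel baking sheet, 130 x 200 mm, fixed, empty at the start. Origin: centre of its underside, on the work surface; y along its long side, x across. Its flat floor is 3 mm above its underside; its rim, 4 mm thick, is 10 mm high. The side area: there is room for both deep pots on its floor, about 90 mm apart along y.
- saucer_clay: terracotta (orange-brown) saucer, round, 88 mm across at the rim, 9 mm high, flat inner floor about 66 mm across, 4 mm above its underside. Fixed. Origin: centre of its underside, on the work surface. Empty at the start; the sprouted pot goes in its middle.
- saucer_white: white saucer, round, 88 mm across at the rim, 9 mm high, flat inner floor about 66 mm across, 4 mm above its underside. Fixed. Origin: centre of its underside, on the work surface. The sown yellow pot stands in it at the start.
- deep_blue: round blue plastic deep pot, 110 mm tall, with green seedlings. Its upright-sided top band, 54 mm across, runs from 74 to 110 mm above its underside; below that it tapers to 47 mm at the base. Leaves rise some 40 mm above it (look only, soft). About 0.16 kg. Loose. Origin: centre of its underside, z up its axis. It starts at one end of the tray; which end varies.
- deep_grey: round grey plastic deep pot, 110 mm tall, with a purple-leaved seedling. Its upright-sided top band, 54 mm across, runs from 74 to 110 mm above its underside; below that it tapers to 47 mm at the base. Leaves rise some 40 mm above it (look only, soft). About 0.16 kg. Loose. Origin: centre of its underside, z up its axis. It starts at one end of the tray; which end varies.
- sprouted: round terracotta low pot, 46 mm tall, with a bright green seedling rising some 28 mm above its rim (look only, soft). Its upright-sided top band, 50 mm across, runs from 18 to 46 mm above its underside; below that it tapers to 42 mm at the base. About 0.08 kg. Loose. Origin: centre of its underside, z up its axis. It starts in the middle of the tray, with gaps of about 11 mm to the deep pots on either side.
- sown: round yellow plastic low pot, 46 mm tall, flat brown top with no leaves. Its upright-sided top band, 50 mm across, runs from 18 to 46 mm above its underside; below that it tapers to 42 mm at the base. About 0.08 kg. Loose. Origin: centre of its underside, z up its axis. It starts in the white saucer, about in its middle.
- cup_left: wide white cup of small seedlings, 84 mm across, 56 mm tall, beyond the tray on the left (+y) side. Loose, a bystander to be left alone. Origin: centre of its underside.
- cup_right: wide white cup of small seedlings, 84 mm across, 56 mm tall, beyond the tray on the right (-y) side. Loose, a bystander to be left alone. Origin: centre of its underside.

How it is judged:
By the outcome, as a careful person would: the job done as asked, in the order asked, and still so for the second after the job is handed in, with the robot touching nothing.
It also fails if it takes over 141 s, if anything falls off the work surface, if the arm or the gripper's body presses on something with over 40 N, if the wrist force passes 120 N, or if a joint passes its speed limit or range.

## Working session

There is one attempt and no reset: what is moved stays moved. The work goes in short steps, Python scripts to look and compute and a tool call to move; the robot and the scene stay as the last step left them, time stands still between calls to the robot, and variables do not carry over. Pictures are saved under pics/ and viewed, about 12 in all and at most 16, crops included, and the job is handed in when it is done.

Besides the shell and the picture viewer there is one more tool, called after "Request:" by a JSON object that holds its "fn" and its "kwargs". apply_moves: Moves the arm, as the interface text tells. Its arguments: {"type":"object","properties":{"series":{"type":"array"},"force":{"type":"number"}},"required":["series"]}

```bash
mkdir -p pics; cat > h.py <<'E'
from plant import *
import numpy as np, cv2
from scipy.spatial.transform import Rotation as R
def snap(n,f):
    c=read_camera(n); cv2.imwrite('pics/'+f,c['pixels']); return c
def w(c,u,v,z):
    p=cv2.undistortPoints(np.array([[[u,v]]],float),c['intrinsics'],np.array(c['D'],float))[0,0]
    Rm=cv2.Rodrigues(np.array(c['rvec'],float))[0]; t=np.array(c['tvec'],float).ravel()
    o=-Rm.T@t; d=Rm.T@np.array([p[0],p[1],1]); return o+d*(z-o[2])/d[2]
E
python3 - <<'E'
from h import *
s=read_state(); print({k:np.round(v,3) for k,v in s.items()}); print(R.from_rotvec(s['orientation']).as_matrix().round(3))
import pickle
for n in('top','scene'):
    c=snap(n,n+'0.png'); pickle.dump(c,open(n+'.pkl','wb')); print(n,c['intrinsics'],c['rvec'],c['tvec'])
E
```

```text
{'t': np.float64(0.0), 'q': array([-1.434,  0.131,  1.489, -0.   ,  1.523, -0.085]), 'dq': array([ 0.001,  0.001, -0.   ,  0.   , -0.001,  0.   ]), 'joint_torque': array([ 2.0000e-03, -5.5985e+01, -4.9175e+01,  7.7000e-02,  3.6000e-02,
       -0.0000e+00]), 'tool_pos': array([ 0.132, -0.585,  0.218]), 'orientation': array([ 2.105,  0.236, -2.105]), 'force': array([0.183, 0.101, 0.153]), 'wrist_torque': array([-0.023,  0.043,  0.027]), 'opening': np.float64(0.093)}
[[-0.     0.22  -0.976]
 [ 0.002 -0.976 -0.22 ]
 [-1.    -0.002 -0.   ]]
top [[390.17196555   0.         322.86881575]
 [  0.         390.17196555 205.3343514 ]
 [  0.           0.           1.        ]] [ 2.15118115 -2.18069161  0.0989544 ] [7.20869612e-04 5.64189135e-01 7.82328147e-01]
scene [[414.06162388   0.         317.4055465 ]
 [  0.         414.06162388 193.21135901]
 [  0.           0.           1.        ]] [ 1.15611952  2.45650276 -0.88659208] [ 0.35764489 -0.33142104  1.18024727]
```

View pics/top0.png

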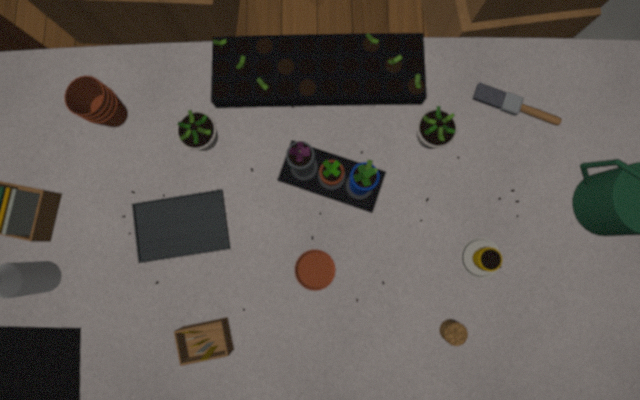

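View pics/scene0.png

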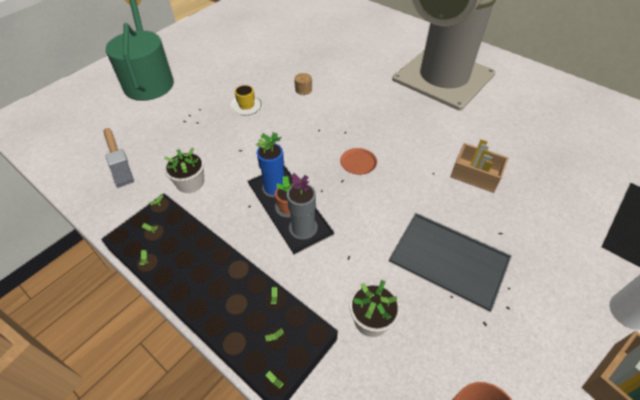

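The top view shows the tray around (332,176), with grey at (301,155), sprouted at (332,174) and blue at (364,180). The sheet is at (182,226), the clay saucer at (315,270) and sown in the white saucer at (486,259). I'll enlarge crops to read these more precisely.

```bash
python3 - <<'E'
import cv2,numpy as np
a=cv2.imread('pics/top0.png'); a=cv2.convertScaleAbs(a,alpha=1.8)
def crop(x,y,wd,ht,k): 
    return cv2.resize(a[y:y+ht,x:x+wd],None,fx=k,fy=k,interpolation=cv2.INTER_CUBIC)
A=crop(270,130,130,90,6)
cv2.imwrite('pics/c1.png',A)
B=np.vstack([np.hstack([crop(285,240,60,60,6),crop(455,230,60,60,6)]),cv2.resize(crop(125,180,120,90,2),(720,540))[::2,::1][:240]])
cv2.imwrite('pics/c2.png',np.hstack([crop(285,240,60,60,6),crop(455,230,60,60,6)]))
cv2.imwrite('pics/c3.png',crop(125,180,120,90,6))
E
```

```text
(no output)
```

View pics/c1.png

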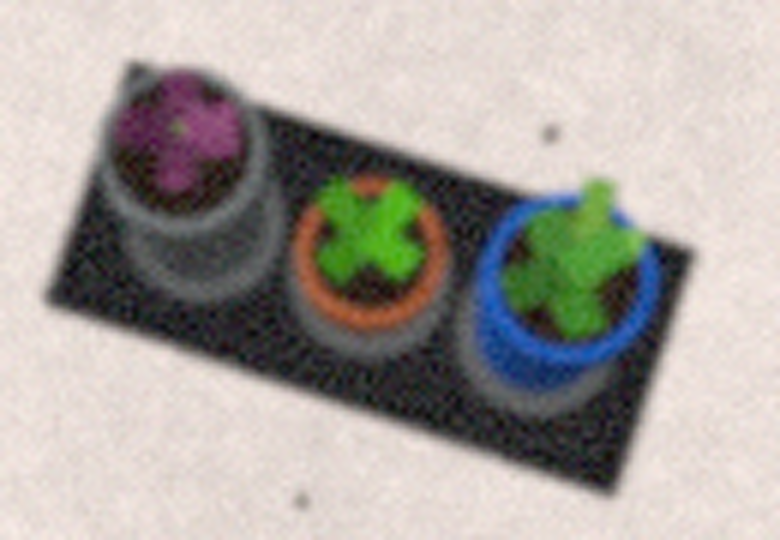

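View pics/c2.png

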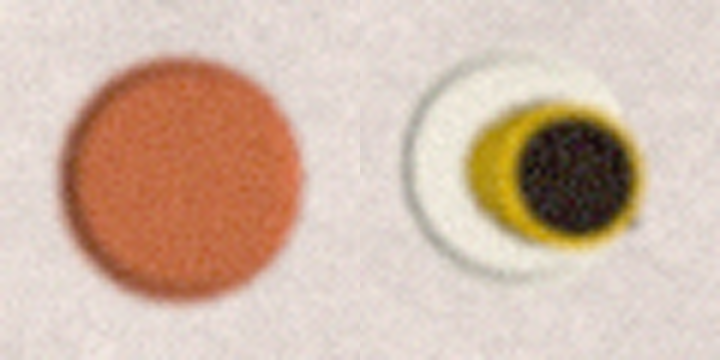

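View pics/c3.png

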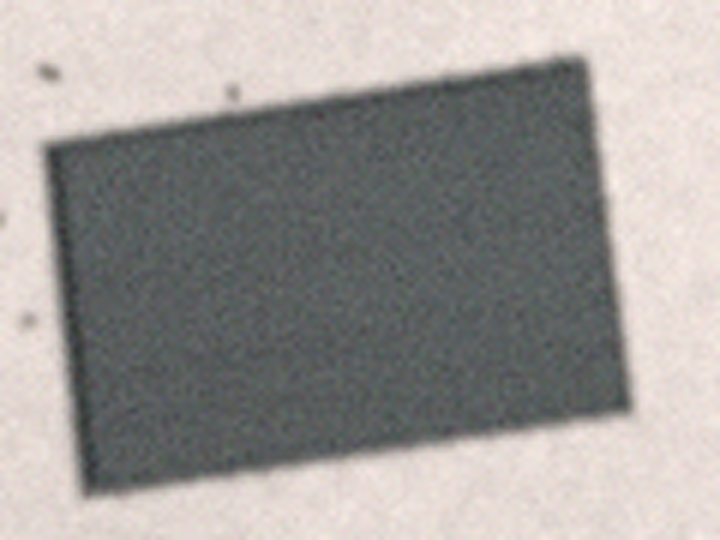

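```bash
cat > m.py <<'E'
from h import *
import pickle
c=pickle.load(open('top.pkl','rb'))
def P(x,y,ox,oy,z): return w(c,ox+x/6-.42,oy+y/6-.42,z)
tc=np.array([P(x,y,270,130,.01) for x,y in[(133,65),(693,250),(613,493),(47,300)]])
print('tray c',tc.mean(0).round(4)); 
for i in range(4): d=tc[(i+1)%4]-tc[i]; print(np.linalg.norm(d).round(4),np.degrees(np.arctan2(d[1],d[0])).round(1))
for n,a in dict(grey=(186,146,270,130,.114),spr=(372,253,270,130,.05),blue=(569,281,270,130,.114),clay=(181,180,285,240,.009),sown=(217,175,455,230,.05),white=(164,166,455,230,.009)).items(): print(n,P(*a).round(4))
sc=np.array([P(x,y,125,180,.01) for x,y in[(45,147),(583,57),(630,410),(87,495)]])
print('sheet',sc.mean(0).round(4))
for i in range(4): d=sc[(i+1)%4]-sc[i]; print(np.linalg.norm(d).round(4),np.degrees(np.arctan2(d[1],d[0])).round(1))
for n,u,v,z in [('cupL',198,129,.056),('cupR',437,127,.056)]: print(n,w(c,u,v,z).round(3))
E
python3 m.py
```

```text
tray c [ 0.6299 -0.0257  0.01  ]
0.212 -109.5
0.092 160.4
0.2127 70.2
0.0909 -20.0
grey [0.6535 0.0331 0.114 ]
spr [ 0.6305 -0.0258  0.05  ]
blue [ 0.6088 -0.0861  0.114 ]
clay [0.431 0.012 0.009]
sown [ 0.4493 -0.3432  0.05  ]
white [ 0.4511 -0.3416  0.009 ]
sheet [0.5267 0.2987 0.01  ]
0.1988 -81.4
0.1271 -171.8
0.1974 98.3
0.1262 8.9
cupL [0.724 0.249 0.056]
cupR [ 0.72  -0.244  0.056]
```

```bash
cat > go.py <<'E'
from h import *
import sys
# usage: go.py x y z [theta_deg]; prints normalised shift (of 0.6 m) & roll
s=read_state(); M=R.from_rotvec(s['orientation']).as_matrix(); th=np.degrees(np.arctan2(M[1,1],M[0,1]))
print('t',round(s['t'],2),'pos',s['tool_pos'].round(4),'th',th.round(2),'tilt',M[2,0].round(5),'F',s['force'].round(1),'open',round(s['opening'],4))
T=-20 if len(sys.argv)<5 else float(sys.argv[4])
x,y,z=map(float,sys.argv[1:4]); p=s['tool_pos']
d=M.T@(np.array([x,y,z])-p)/.6
print('total',d.round(4),'roll',((th-T)/30).round(3))
print('lateral only',(M.T@np.array([x-p[0],y-p[1],0])/.6).round(4),' down x',((p[2]-z)/.6).round(4))
E
python3 go.py .40 -.27 .24
```

```text
t 0.1 pos [ 0.1319 -0.5848  0.2177] th -77.29 tilt -1.0 F [0.4 0.1 0.2] open 0.093
total [-0.0364 -0.4136 -0.5513] roll -1.91
lateral only [ 0.0008 -0.4135 -0.5513]  down x -0.0372
```

Request:
{"fn": "apply_moves", "kwargs": {"series": [{"jaw": -1,"linear": [-0.036,-0.05,-0.07],"roll": -0.15},{"jaw": -1,"linear": [-0.036,-0.12,-0.15],"roll": -0.4},{"jaw": -1,"linear": [-0.036,-0.19,-0.24],"roll": -0.7},{"jaw": -1,"linear": [-0.036,-0.25,-0.33],"roll": -1},{"jaw": -1,"linear": [-0.036,-0.31,-0.42],"roll": -1},{"jaw": -1,"linear": [-0.036,-0.37,-0.5],"roll": -1},{"jaw": -1,"linear": [-0.036,-0.413,-0.551],"roll": -1},{"jaw": -1,"linear": [-0.036,-0.413,-0.551],"roll": -1},{"jaw": -1,"linear": [-0.036,-0.413,-0.551],"roll": -1}], "force": 20}}

```text
t: 1.23
tool_pos: [0.3996, -0.2705, 0.2394]
orientation: [1.786, 0.701, -1.787]
force: [-0.2, -0.3, -0.1]
opening: 0.0929
```

```bash
python3 go.py .6525 .0333 .20
```

```text
t 1.23 pos [ 0.3996 -0.2705  0.2394] th -47.25 tilt -1.0 F [-0.2 -0.3 -0.1] open 0.0929
total [ 0.0661 -0.0856 -0.6533] roll -0.908
lateral only [ 4.000e-04 -8.570e-02 -6.533e-01]  down x 0.0657
```

Request:
{"fn": "apply_moves", "kwargs": {"series": [{"jaw": -1,"linear": [0,-0.01,-0.07],"roll": -0.1},{"jaw": -1,"linear": [0,-0.02,-0.16],"roll": -0.3},{"jaw": -1,"linear": [0,-0.04,-0.26],"roll": -0.5},{"jaw": -1,"linear": [0,-0.05,-0.36],"roll": -0.7},{"jaw": -1,"linear": [0,-0.06,-0.46],"roll": -0.9},{"jaw": -1,"linear": [0,-0.07,-0.55],"roll": -0.908},{"jaw": -1,"linear": [0.03,-0.08,-0.62],"roll": -0.908},{"jaw": -1,"linear": [0.05,-0.086,-0.653],"roll": -0.908},{"jaw": -1,"linear": [0.066,-0.086,-0.653],"roll": -0.908},{"jaw": -1,"linear": [0.066,-0.086,-0.653],"roll": -0.908}]}}

```text
t: 2.48
tool_pos: [0.6513, 0.0314, 0.1988]
orientation: [1.462, 1.025, -1.465]
force: [-0.4, -0.7, -0.3]
opening: 0.093
```

```bash
python3 go.py .6525 .0333 .077; python3 -c "
from h import *
s=read_state();c=snap('wrist','w1.png');print(c['intrinsics'],c['tool_from_camera'])"
```

```text
t 2.48 pos [0.6513 0.0314 0.1988] th -20.11 tilt -0.99999 F [-0.4 -0.7 -0.3] open 0.093
total [ 0.203   0.0015 -0.0038] roll -0.004
lateral only [-0.      0.0008 -0.0037]  down x 0.203
[[317.79887903   0.         323.31794085]
 [  0.         317.79887903 200.85476602]
 [  0.           0.           1.        ]] [[-3.39506440e-04 -2.89971034e-01  9.57035362e-01 -1.66016306e-01]
 [ 9.99999939e-01 -2.39285817e-05  3.47497947e-04  7.69275854e-04]
 [-7.78638402e-05  9.57035422e-01  2.89971025e-01 -8.08816052e-02]
 [ 0.00000000e+00  0.00000000e+00  0.00000000e+00  1.00000000e+00]]
```

View pics/w1.png

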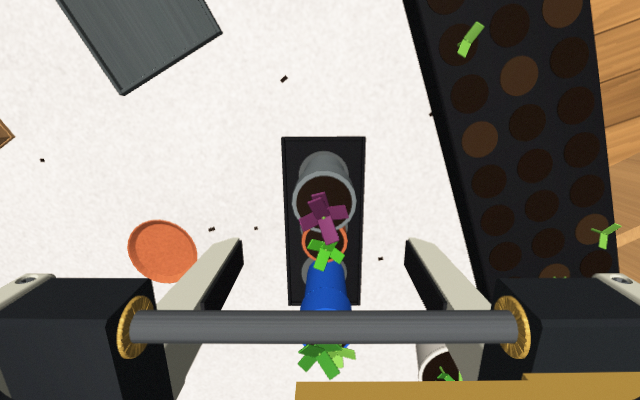

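The wrist view shows the jaws straddling the tray row, with the grey rim centred near (324,202). I'll convert that to tool coordinates as a check.

```bash
cat >> h.py <<'E'
def wr(c,s,u,v,z):
    p=cv2.undistortPoints(np.array([[[u,v]]],float),c['intrinsics'],np.array(c['D'],float))[0,0]
    T=np.array(c['tool_from_camera']); M=R.from_rotvec(s['orientation']).as_matrix()
    o=M@T[:3,3]+s['tool_pos']; d=M@T[:3,:3]@np.array([p[0],p[1],1]); return (o+d*(z-o[2])/d[2]).round(4)
E
python3 -c "
from h import *
s=read_state();c=read_camera('wrist')
print('grey',wr(c,s,324,202,.114)); t=np.array([wr(c,s,u,v,.01) for u,v in[(282,138),(365,137),(289,305),(360,304)]]);print(t,t.mean(0))"
```

```text
grey [0.6541 0.0344 0.114 ]
[[ 0.6249  0.0899  0.01  ]
 [ 0.7114  0.0594  0.01  ]
 [ 0.5522 -0.1116  0.01  ]
 [ 0.6395 -0.1418  0.01  ]] [ 0.632    -0.026025  0.01    ]
```

Request:
{"fn": "apply_moves", "kwargs": {"series": [{"jaw": -1,"linear": [0.02,0.002,-0.005],"roll": -0.004},{"jaw": -1,"linear": [0.06,0.002,-0.005],"roll": -0.004},{"jaw": -1,"linear": [0.1,0.002,-0.005],"roll": -0.004},{"jaw": -1,"linear": [0.14,0.002,-0.005],"roll": -0.004},{"jaw": -1,"linear": [0.18,0.002,-0.005],"roll": -0.004},{"jaw": -1,"linear": [0.203,0.002,-0.005],"roll": -0.004},{"jaw": -1,"linear": [0.203,0.002,-0.005],"roll": -0.004},{"jaw": 0,"linear": [0.203,0.002,-0.005],"roll": -0.004},{"jaw": 0.6,"linear": [0.203,0.002,-0.005],"roll": -0.004},{"jaw": 0.6,"linear": [0.203,0.002,-0.005],"roll": -0.004},{"jaw": 0.6,"linear": [0.203,0.002,-0.005],"roll": -0.004},{"jaw": 0.6,"linear": [0.203,0.002,-0.005],"roll": -0.004},{"jaw": 0.6,"linear": [0.203,0.002,-0.005],"roll": -0.004},{"jaw": 0.6,"linear": [0.203,0.002,-0.005],"roll": -0.004}], "force": 20}}

```text
t: 4.32
tool_pos: [0.6542, 0.0342, 0.079]
orientation: [1.462, 1.025, -1.462]
force: [0.3, 0.4, 1.7]
opening: 0.0529
```

```bash
python3 go.py .520 .342 .175
```

```text
t 4.33 pos [0.6542 0.0342 0.079 ] th -20.0 tilt -1.0 F [0.3 0.4 1.7] open 0.0529
total [-0.1593 -0.3857 -0.4058] roll -0.0
lateral only [ 0.0008 -0.3856 -0.4056]  down x -0.16
```

Request:
{"fn": "apply_moves", "kwargs": {"series": [{"jaw": 0.6,"linear": [-0.015,0,0],"roll": 0},{"jaw": 0.6,"linear": [-0.05,0,0],"roll": 0},{"jaw": 0.6,"linear": [-0.09,0,0],"roll": 0},{"jaw": 0.6,"linear": [-0.13,-0.01,-0.01],"roll": 0},{"jaw": 0.6,"linear": [-0.16,-0.04,-0.04],"roll": 0},{"jaw": 0.6,"linear": [-0.16,-0.08,-0.085],"roll": 0},{"jaw": 0.6,"linear": [-0.16,-0.13,-0.137],"roll": 0},{"jaw": 0.6,"linear": [-0.16,-0.18,-0.19],"roll": 0},{"jaw": 0.6,"linear": [-0.16,-0.23,-0.243],"roll": 0},{"jaw": 0.6,"linear": [-0.16,-0.28,-0.296],"roll": 0},{"jaw": 0.6,"linear": [-0.16,-0.33,-0.348],"roll": 0},{"jaw": 0.6,"linear": [-0.16,-0.365,-0.385],"roll": 0},{"jaw": 0.6,"linear": [-0.16,-0.38,-0.4],"roll": 0},{"jaw": 0.6,"linear": [-0.16,-0.386,-0.406],"roll": 0},{"jaw": 0.6,"linear": [-0.16,-0.386,-0.406],"roll": 0},{"jaw": 0.6,"linear": [-0.16,-0.386,-0.406],"roll": 0}]}}

```text
t: 6.32
tool_pos: [0.5204, 0.3412, 0.1754]
orientation: [1.463, 1.024, -1.462]
force: [0.4, -0.0, -0.7]
opening: 0.0529
```

```bash
python3 go.py .520 .342 .078; python3 -c "
from h import *
snap('scene','s1.png')"
```

```text
t 6.33 pos [0.5204 0.3412 0.1754] th -20.07 tilt -1.0 F [ 0.4 -0.  -0.7] open 0.0529
total [ 0.1624 -0.0009 -0.0009] roll -0.002
lateral only [ 0.    -0.001 -0.001]  down x 0.1624
```

View pics/s1.png

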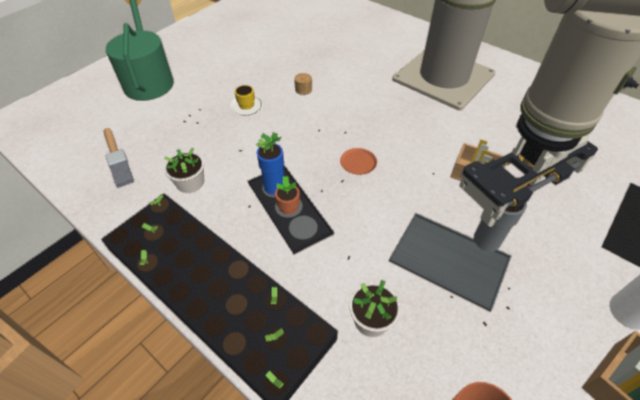

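The scene view shows the grey pot held upright over the sheet at (493,240), with its tray disc bare at (303,228). Now I'll lower it.

Request:
{"fn": "apply_moves", "kwargs": {"series": [{"jaw": 0.6,"linear": [0.015,-0.001,-0.001],"roll": 0},{"jaw": 0.6,"linear": [0.05,-0.001,-0.001],"roll": 0},{"jaw": 0.6,"linear": [0.085,-0.001,-0.001],"roll": 0},{"jaw": 0.6,"linear": [0.115,-0.001,-0.001],"roll": 0},{"jaw": 0.6,"linear": [0.135,-0.001,-0.001],"roll": 0},{"jaw": 0.6,"linear": [0.148,-0.001,-0.001],"roll": 0},{"jaw": 0.6,"linear": [0.155,-0.001,-0.001],"roll": 0},{"jaw": 0.6,"linear": [0.159,-0.001,-0.001],"roll": 0},{"jaw": 0.6,"linear": [0.161,-0.001,-0.001],"roll": 0},{"jaw": 0.6,"linear": [0.161,-0.001,-0.001],"roll": 0},{"jaw": 0.6,"linear": [0.161,-0.001,-0.001],"roll": 0}]}}

```text
t: 7.75
tool_pos: [0.5202, 0.3422, 0.0792]
orientation: [1.463, 1.024, -1.462]
force: [0.4, -0.1, -1.1]
opening: 0.0529
```

```bash
python3 go.py .520 .342 .078
```

```text
t 7.75 pos [0.5202 0.3422 0.0792] th -20.08 tilt -1.0 F [ 0.4 -0.1 -1.1] open 0.0529
total [ 0.002  -0.0002  0.0004] roll -0.003
lateral only [-0.     -0.0002  0.0004]  down x 0.002
```

Request:
{"fn": "apply_moves", "kwargs": {"series": [{"jaw": 0.6,"linear": [0.001,0,0],"roll": 0},{"jaw": 0.6,"linear": [0.002,0,0],"roll": 0},{"jaw": 0.6,"linear": [0.003,0,0],"roll": 0},{"jaw": 0.6,"linear": [0.003,0,0],"roll": 0}]}}

```text
t: 8.25
tool_pos: [0.5203, 0.3425, 0.0779]
orientation: [1.464, 1.024, -1.461]
force: [-1.6, 0.3, 3.5]
opening: 0.0526
```

Request:
{"fn": "apply_moves", "kwargs": {"series": [{"jaw": -0.2,"linear": [0,0,0],"roll": 0},{"jaw": -0.6,"linear": [0,0,0],"roll": 0},{"jaw": -1,"linear": [0,0,0],"roll": 0},{"jaw": -1,"linear": [0,0,0],"roll": 0},{"jaw": -1,"linear": [0,0,0],"roll": 0},{"jaw": -1,"linear": [-0.03,0,0],"roll": 0},{"jaw": -1,"linear": [-0.08,0,0],"roll": 0},{"jaw": -1,"linear": [-0.14,0,0],"roll": 0},{"jaw": -1,"linear": [-0.2,0,0],"roll": 0},{"jaw": -1,"linear": [-0.2,0,0],"roll": 0}]}}

```text
t: 9.5
tool_pos: [0.5227, 0.3436, 0.2039]
orientation: [1.472, 1.023, -1.453]
force: [-0.4, -0.5, -1.1]
opening: 0.093
```

```bash
python3 go.py .6088 -.0853 .078
```

```text
t 9.5 pos [0.5227 0.3436 0.2039] th -20.07 tilt -0.99995 F [-0.4 -0.5 -1.1] open 0.093
total [0.2067 0.379  0.6239] roll -0.002
lateral only [-0.0031  0.3801  0.6221]  down x 0.2099
```

Request:
{"fn": "apply_moves", "kwargs": {"series": [{"jaw": -1,"linear": [0,0.03,0.05],"roll": 0},{"jaw": -1,"linear": [0,0.08,0.13],"roll": 0},{"jaw": -1,"linear": [0,0.13,0.21],"roll": 0},{"jaw": -1,"linear": [0,0.18,0.29],"roll": 0},{"jaw": -1,"linear": [0,0.23,0.37],"roll": 0},{"jaw": -1,"linear": [0,0.28,0.45],"roll": 0},{"jaw": -1,"linear": [0,0.33,0.53],"roll": 0},{"jaw": -1,"linear": [0,0.36,0.585],"roll": 0},{"jaw": -1,"linear": [0,0.38,0.622],"roll": 0},{"jaw": -1,"linear": [0,0.38,0.622],"roll": 0},{"jaw": -1,"linear": [0,0.38,0.622],"roll": 0}]}}

```text
t: 10.88
tool_pos: [0.6084, -0.0845, 0.2017]
orientation: [1.471, 1.024, -1.454]
force: [1.4, -0.0, -0.5]
opening: 0.0932
```

```bash
python3 go.py .6088 -.0853 .078;python3 -c "
from h import *
s=read_state();print(R.from_rotvec(s['orientation']).as_matrix().round(4)); snap('wrist','w2.png');c=snap('top','t2.png')"
```

```text
t 10.88 pos [ 0.6084 -0.0845  0.2017] th -20.07 tilt -0.99995 F [ 1.4 -0.  -0.5] open 0.0932
total [0.2061 0.     0.0028] roll -0.002
lateral only [-0.     0.001  0.001]  down x 0.2061
[[ 0.0075  0.9393 -0.3431]
 [ 0.0066 -0.3432 -0.9392]
 [-1.      0.0047 -0.0087]]
```

View pics/w2.png

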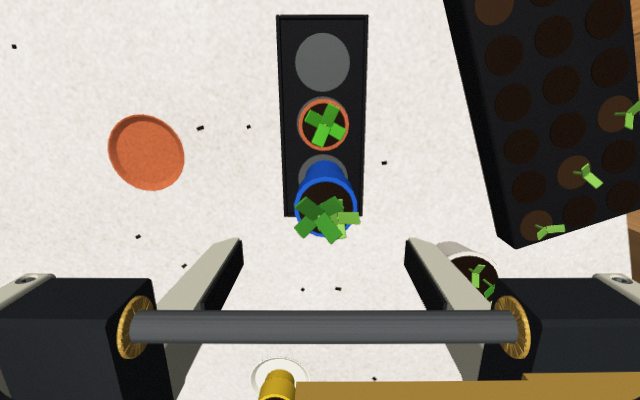

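The wrist view shows the blue rim at (327,207), the sprouted rim at (324,124) and the bare grey disc at (323,62). The clay saucer is at (147,152).

```bash
python3 -c "
from h import *
s=read_state();c=read_camera('wrist')
for n,u,v,z in[('blue',326,207,.114),('spr',324,125,.05),('disc',323,62.5,.004),('clay',147,152,.009)]: print(n,wr(c,s,u,v,z))
t=np.array([wr(c,s,u,v,.01) for u,v in[(277,16),(368,16),(285,216),(363,216)]]);print(t,t.mean(0))"
```

```text
blue [ 0.6117 -0.086   0.114 ]
spr [ 0.6324 -0.0255  0.05  ]
disc [0.6531 0.0335 0.004 ]
clay [0.434  0.0133 0.009 ]
[[ 0.6242  0.0896  0.01  ]
 [ 0.7105  0.0583  0.01  ]
 [ 0.5522 -0.111   0.01  ]
 [ 0.6396 -0.143   0.01  ]] [ 0.631625 -0.026525  0.01    ]
```

```bash
python3 go.py .610 -.0857 .078
```

```text
t 11.03 pos [ 0.6087 -0.0841  0.202 ] th -20.0 tilt -0.99995 F [-0.2  0.5  0.3] open 0.093
total [0.2067 0.0019 0.0036] roll 0.0
lateral only [0.     0.003  0.0018]  down x 0.2067
```

Request:
{"fn": "apply_moves", "kwargs": {"series": [{"jaw": -1,"linear": [0.02,0.002,0.002],"roll": 0},{"jaw": -1,"linear": [0.06,0.002,0.0025],"roll": 0},{"jaw": -1,"linear": [0.1,0.002,0.003],"roll": 0},{"jaw": -1,"linear": [0.14,0.002,0.0035],"roll": 0},{"jaw": -1,"linear": [0.18,0.002,0.0036],"roll": 0},{"jaw": -1,"linear": [0.207,0.002,0.0036],"roll": 0},{"jaw": -1,"linear": [0.207,0.002,0.0036],"roll": 0},{"jaw": 0,"linear": [0.207,0.002,0.0036],"roll": 0},{"jaw": 0.6,"linear": [0.207,0.002,0.0036],"roll": 0},{"jaw": 0.6,"linear": [0.207,0.002,0.0036],"roll": 0},{"jaw": 0.6,"linear": [0.207,0.002,0.0036],"roll": 0},{"jaw": 0.6,"linear": [0.207,0.002,0.0036],"roll": 0},{"jaw": 0.6,"linear": [0.207,0.002,0.0036],"roll": 0},{"jaw": 0.6,"linear": [0.207,0.002,0.0036],"roll": 0}], "force": 20}}

```text
t: 12.78
tool_pos: [0.6102, -0.0857, 0.0781]
orientation: [1.471, 1.024, -1.452]
force: [-0.3, -0.3, 2.7]
opening: 0.0528
```

```bash
python3 go.py .533 .253 .175
```

```text
t 12.78 pos [ 0.6102 -0.0857  0.0781] th -19.99 tilt -0.99995 F [-0.3 -0.3  2.7] open 0.0528
total [-0.1591 -0.313  -0.4879] roll 0.0
lateral only [ 0.0024 -0.314  -0.4865]  down x -0.1615
```

Request:
{"fn": "apply_moves", "kwargs": {"series": [{"jaw": 0.6,"linear": [-0.015,0,0],"roll": 0},{"jaw": 0.6,"linear": [-0.05,0,0],"roll": 0},{"jaw": 0.6,"linear": [-0.09,0,0],"roll": 0},{"jaw": 0.6,"linear": [-0.13,-0.01,-0.015],"roll": 0},{"jaw": 0.6,"linear": [-0.16,-0.03,-0.045],"roll": 0},{"jaw": 0.6,"linear": [-0.16,-0.06,-0.09],"roll": 0},{"jaw": 0.6,"linear": [-0.16,-0.1,-0.155],"roll": 0},{"jaw": 0.6,"linear": [-0.16,-0.14,-0.22],"roll": 0},{"jaw": 0.6,"linear": [-0.16,-0.18,-0.28],"roll": 0},{"jaw": 0.6,"linear": [-0.16,-0.22,-0.342],"roll": 0},{"jaw": 0.6,"linear": [-0.16,-0.26,-0.404],"roll": 0},{"jaw": 0.6,"linear": [-0.16,-0.29,-0.45],"roll": 0},{"jaw": 0.6,"linear": [-0.16,-0.305,-0.475],"roll": 0},{"jaw": 0.6,"linear": [-0.16,-0.313,-0.488],"roll": 0},{"jaw": 0.6,"linear": [-0.16,-0.313,-0.488],"roll": 0},{"jaw": 0.6,"linear": [-0.16,-0.313,-0.488],"roll": 0}]}}

```text
t: 14.78
tool_pos: [0.5333, 0.252, 0.1755]
orientation: [1.471, 1.023, -1.453]
force: [0.0, 0.1, -1.7]
opening: 0.0529
```

```bash
python3 go.py .533 .253 .077; python3 -c "
from h import *
snap('scene','s2.png')"
```

```text
t 14.78 pos [0.5333 0.252  0.1755] th -20.06 tilt -0.99995 F [ 0.   0.1 -1.7] open 0.0529
total [ 0.1641 -0.0021  0.    ] roll -0.002
lateral only [ 0.     -0.0011 -0.0013]  down x 0.1642
```

Request:
{"fn": "apply_moves", "kwargs": {"series": [{"jaw": 0.6,"linear": [0.015,-0.002,0],"roll": 0},{"jaw": 0.6,"linear": [0.05,-0.002,0],"roll": 0},{"jaw": 0.6,"linear": [0.085,-0.002,0],"roll": 0},{"jaw": 0.6,"linear": [0.115,-0.002,0],"roll": 0},{"jaw": 0.6,"linear": [0.135,-0.002,0],"roll": 0},{"jaw": 0.6,"linear": [0.148,-0.002,0],"roll": 0},{"jaw": 0.6,"linear": [0.155,-0.002,0],"roll": 0},{"jaw": 0.6,"linear": [0.159,-0.002,0],"roll": 0},{"jaw": 0.6,"linear": [0.162,-0.002,0],"roll": 0},{"jaw": 0.6,"linear": [0.163,-0.002,0],"roll": 0},{"jaw": 0.6,"linear": [0.164,-0.002,0],"roll": 0},{"jaw": 0.6,"linear": [0.164,-0.002,0],"roll": 0},{"jaw": -0.2,"linear": [0.164,-0.002,0],"roll": 0},{"jaw": -0.6,"linear": [0.164,-0.002,0],"roll": 0},{"jaw": -1,"linear": [0.164,-0.002,0],"roll": 0},{"jaw": -1,"linear": [0.164,-0.002,0],"roll": 0},{"jaw": -1,"linear": [0.14,-0.002,0],"roll": 0},{"jaw": -1,"linear": [0.1,-0.002,0],"roll": 0},{"jaw": -1,"linear": [0.04,-0.002,0],"roll": 0},{"jaw": -1,"linear": [-0.03,-0.002,0],"roll": 0}]}}

```text
t: 17.32
tool_pos: [0.5317, 0.2522, 0.1951]
orientation: [1.471, 1.023, -1.454]
force: [0.6, -0.1, -0.2]
opening: 0.0929
```

```bash
python3 go.py .6313 -.0258 .018; python3 -c "
from h import *
snap('scene','s3.png')"
```

```text
t 17.32 pos [0.5317 0.2522 0.1951] th -20.07 tilt -0.99995 F [ 0.6 -0.1 -0.2] open 0.0929
total [0.2938 0.3132 0.3806] roll -0.002
lateral only [-0.0013  0.3148  0.3782]  down x 0.2952
```

View pics/s3.png

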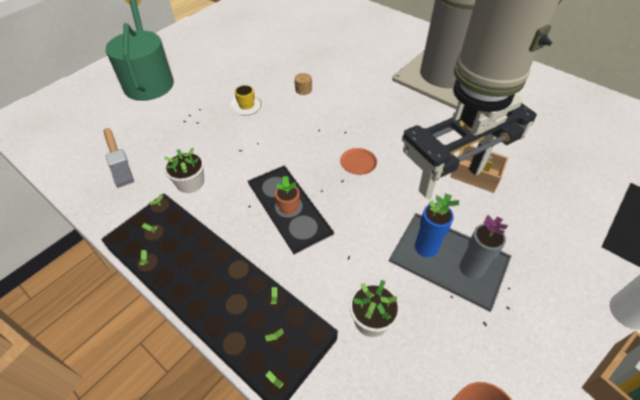

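The scene view shows both deep pots upright on the sheet, blue at (432,232) and grey at (484,248). Sprouted is alone in the tray at (288,198), so I'll go for it next.

Request:
{"fn": "apply_moves", "kwargs": {"series": [{"jaw": -1,"linear": [0,0.03,0.036],"roll": 0},{"jaw": -1,"linear": [0,0.08,0.096],"roll": 0},{"jaw": -1,"linear": [0,0.14,0.169],"roll": 0},{"jaw": -1,"linear": [0,0.2,0.242],"roll": 0},{"jaw": -1,"linear": [0,0.26,0.314],"roll": 0},{"jaw": -1,"linear": [0.02,0.295,0.356],"roll": 0},{"jaw": -1,"linear": [0.06,0.315,0.378],"roll": 0},{"jaw": -1,"linear": [0.1,0.3145,0.379],"roll": 0},{"jaw": -1,"linear": [0.1,0.3145,0.379],"roll": 0},{"jaw": -1,"linear": [0.1,0.3145,0.379],"roll": 0}]}}

```text
t: 18.62
tool_pos: [0.6356, -0.0242, 0.1435]
orientation: [1.479, 1.019, -1.443]
force: [-0.1, -0.3, 0.1]
opening: 0.0929
```

```bash
python3 go.py .6313 -.0258 .018
```

```text
t 18.62 pos [ 0.6356 -0.0242  0.1435] th -20.04 tilt -0.99979 F [-0.1 -0.3  0.1] open 0.0929
total [ 0.209  -0.0088  0.008 ] roll -0.001
lateral only [-0.0002 -0.0058  0.0049]  down x 0.2092
```

```bash
python3 -c "
from h import *
for i in range(3):
    read_camera('scene'); s=read_state(); print(s['tool_pos'].round(4),R.from_rotvec(s['orientation']).as_matrix()[2].round(4),s['dq'].round(3),s['q'].round(3))
"
```

```text
[ 0.6359 -0.0242  0.144 ] [-0.9998  0.0153 -0.0149] [ 0.003 -0.005 -0.002 -0.    -0.003 -0.001] [-0.125  0.252  1.489  0.011  1.383  0.222]
[ 0.636  -0.0242  0.144 ] [-0.9998  0.0156 -0.015 ] [ 0.001  0.     0.004  0.    -0.003 -0.002] [-0.125  0.252  1.489  0.011  1.383  0.222]
[ 0.6359 -0.0242  0.1438] [-0.9998  0.0154 -0.0149] [-0.     0.002  0.004 -0.    -0.003 -0.   ] [-0.125  0.252  1.489  0.011  1.382  0.222]
```

Request:
{"fn": "apply_moves", "kwargs": {"series": [{"jaw": -1,"linear": [0,-0.006,0.005],"roll": 0},{"jaw": -1,"linear": [0.03,-0.0065,0.0055],"roll": 0},{"jaw": -1,"linear": [0.07,-0.007,0.006],"roll": 0},{"jaw": -1,"linear": [0.11,-0.0075,0.0065],"roll": 0},{"jaw": -1,"linear": [0.15,-0.008,0.007],"roll": 0},{"jaw": -1,"linear": [0.18,-0.0088,0.0075],"roll": 0},{"jaw": -1,"linear": [0.2,-0.009,0.008],"roll": 0},{"jaw": -1,"linear": [0.209,-0.009,0.008],"roll": 0},{"jaw": -1,"linear": [0.209,-0.009,0.008],"roll": 0},{"jaw": 0,"linear": [0.209,-0.009,0.008],"roll": 0},{"jaw": 0.6,"linear": [0.209,-0.009,0.008],"roll": 0},{"jaw": 0.6,"linear": [0.209,-0.009,0.008],"roll": 0},{"jaw": 0.6,"linear": [0.209,-0.009,0.008],"roll": 0},{"jaw": 0.6,"linear": [0.209,-0.009,0.008],"roll": 0},{"jaw": 0.6,"linear": [0.209,-0.009,0.008],"roll": 0},{"jaw": 0.6,"linear": [0.209,-0.009,0.008],"roll": 0}], "force": 15}}

```text
t: 20.78
tool_pos: [0.6316, -0.0258, 0.0184]
orientation: [1.48, 1.019, -1.442]
force: [-1.2, -0.1, 1.7]
opening: 0.0482
```

```bash
python3 go.py .4325 .0125 .10
```

```text
t 20.77 pos [ 0.6316 -0.0258  0.0184] th -20.03 tilt -0.99977 F [-1.2 -0.1  1.7] open 0.0482
total [-0.1419 -0.3315  0.0517] roll -0.001
lateral only [-0.0059 -0.3336  0.0537]  down x -0.136
```

Request:
{"fn": "apply_moves", "kwargs": {"series": [{"jaw": 0.6,"linear": [-0.015,0,0],"roll": 0},{"jaw": 0.6,"linear": [-0.05,0,0],"roll": 0},{"jaw": 0.6,"linear": [-0.09,0,0],"roll": 0},{"jaw": 0.6,"linear": [-0.12,-0.015,0.002],"roll": 0},{"jaw": 0.6,"linear": [-0.142,-0.045,0.007],"roll": 0},{"jaw": 0.6,"linear": [-0.142,-0.09,0.014],"roll": 0},{"jaw": 0.6,"linear": [-0.142,-0.14,0.022],"roll": 0},{"jaw": 0.6,"linear": [-0.142,-0.19,0.03],"roll": 0},{"jaw": 0.6,"linear": [-0.142,-0.24,0.037],"roll": 0},{"jaw": 0.6,"linear": [-0.142,-0.285,0.044],"roll": 0},{"jaw": 0.6,"linear": [-0.142,-0.315,0.049],"roll": 0},{"jaw": 0.6,"linear": [-0.142,-0.3315,0.0517],"roll": 0},{"jaw": 0.6,"linear": [-0.142,-0.3315,0.0517],"roll": 0},{"jaw": 0.6,"linear": [-0.142,-0.3315,0.0517],"roll": 0},{"jaw": 0.6,"linear": [-0.142,-0.3315,0.0517],"roll": 0}]}}

```text
t: 22.65
tool_pos: [0.433, 0.0124, 0.1002]
orientation: [1.48, 1.019, -1.442]
force: [0.2, 0.5, -0.7]
opening: 0.0489
```

```bash
python3 go.py .4325 .0125 .0175; python3 -c "
from h import *
snap('top','t4.png');snap('wrist','w4.png')
a=cv2.imread('pics/t4.png')[200:340,240:400];cv2.imwrite('pics/t4c.png',np.hstack([cv2.resize(a,None,fx=2.5,fy=2.5),cv2.imread('pics/w4.png')[:350,160:560]]))"
```

```text
t 22.65 pos [0.433  0.0124 0.1002] th -20.04 tilt -0.99977 F [ 0.2  0.5 -0.7] open 0.0489
total [ 0.1378 -0.003   0.0021] roll -0.001
lateral only [-0.     -0.0009  0.0001]  down x 0.1378
```

View pics/t4c.png

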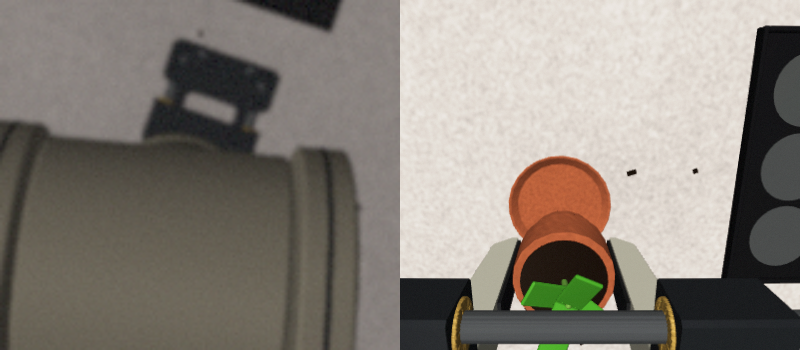

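```bash
python3 -c "
from h import *
s=read_state();c=read_camera('wrist')
t=[wr(c,s,u,v,.009) for u,v in[(269,203),(371,203),(320,156)]];print(t,(t[0]+t[1])/2)
M=R.from_rotvec(s['orientation']).as_matrix();print(t[2]-.044*M[:,2]*-1*-1, t[2]+.044*M[:,2])"
```

```text
[array([0.3926, 0.0298, 0.009 ]), array([ 4.737e-01, -1.000e-04,  9.000e-03]), array([0.4468, 0.0523, 0.009 ])] [0.43315 0.01485 0.009  ]
[0.46186625 0.093635   0.00965273] [0.43173375 0.010965   0.00834727]
```

Request:
{"fn": "apply_moves", "kwargs": {"series": [{"jaw": 0.6,"linear": [0.015,-0.001,0.001],"roll": 0},{"jaw": 0.6,"linear": [0.05,-0.0015,0.001],"roll": 0},{"jaw": 0.6,"linear": [0.085,-0.002,0.0015],"roll": 0},{"jaw": 0.6,"linear": [0.11,-0.0025,0.002],"roll": 0},{"jaw": 0.6,"linear": [0.123,-0.003,0.002],"roll": 0},{"jaw": 0.6,"linear": [0.13,-0.003,0.002],"roll": 0},{"jaw": 0.6,"linear": [0.134,-0.003,0.002],"roll": 0},{"jaw": 0.6,"linear": [0.136,-0.003,0.002],"roll": 0},{"jaw": 0.6,"linear": [0.138,-0.003,0.002],"roll": 0},{"jaw": 0.6,"linear": [0.138,-0.003,0.002],"roll": 0},{"jaw": 0.6,"linear": [0.138,-0.003,0.002],"roll": 0},{"jaw": -0.2,"linear": [0.138,-0.003,0.002],"roll": 0},{"jaw": -0.6,"linear": [0.138,-0.003,0.002],"roll": 0},{"jaw": -1,"linear": [0.138,-0.003,0.002],"roll": 0},{"jaw": -1,"linear": [0.138,-0.003,0.002],"roll": 0},{"jaw": -1,"linear": [0.11,-0.003,0.002],"roll": 0},{"jaw": -1,"linear": [0.06,-0.002,0.001],"roll": 0},{"jaw": -1,"linear": [0,0,0],"roll": 0},{"jaw": -1,"linear": [0,0,0],"roll": 0},{"jaw": -1,"linear": [0,0,0],"roll": 0}]}}

```text
t: 25.3
tool_pos: [0.4324, 0.0124, 0.0994]
orientation: [1.479, 1.019, -1.443]
force: [0.0, -0.4, 0.3]
opening: 0.093
```

```bash
python3 go.py .450 -.343 .15
```

```text
t 25.3 pos [0.4324 0.0124 0.0994] th -20.04 tilt -0.99978 F [ 0.  -0.4  0.3] open 0.093
total [-0.0889  0.2318  0.5452] roll -0.001
lateral only [-0.0047  0.2305  0.5465]  down x -0.0843
```

Request:
{"fn": "apply_moves", "kwargs": {"series": [{"jaw": -1,"linear": [-0.04,0,0],"roll": 0},{"jaw": -1,"linear": [-0.089,0.03,0.07],"roll": 0},{"jaw": -1,"linear": [-0.089,0.07,0.165],"roll": 0},{"jaw": -1,"linear": [-0.089,0.11,0.259],"roll": 0},{"jaw": -1,"linear": [-0.089,0.15,0.353],"roll": 0},{"jaw": -1,"linear": [-0.089,0.19,0.447],"roll": 0},{"jaw": -1,"linear": [-0.089,0.22,0.518],"roll": 0},{"jaw": -1,"linear": [-0.089,0.232,0.545],"roll": 0},{"jaw": -1,"linear": [-0.089,0.232,0.545],"roll": 0},{"jaw": -1,"linear": [-0.089,0.232,0.545],"roll": 0},{"jaw": -1,"linear": [-0.089,0.232,0.545],"roll": 0}]}}

```text
t: 26.68
tool_pos: [0.4505, -0.3415, 0.15]
orientation: [1.478, 1.02, -1.442]
force: [-0.0, -0.6, -0.2]
opening: 0.093
```

```bash
python3 go.py .450 -.343 .018; python3 -c "
from h import *
snap('top','t5.png');snap('wrist','w5.png')
a=cv2.imread('pics/t5.png')[230:330,265:365];cv2.imwrite('pics/t5c.png',np.hstack([cv2.resize(a,None,fx=4,fy=4,interpolation=cv2.INTER_CUBIC),cv2.imread('pics/w5.png')[:400,130:530]]))"
```

```text
t 26.68 pos [ 0.4505 -0.3415  0.15  ] th -19.95 tilt -0.99978 F [-0.  -0.6 -0.2] open 0.093
total [ 0.22   -0.0031  0.0059] roll 0.002
lateral only [-0.      0.0001  0.0026]  down x 0.2201
```

View pics/t5c.png

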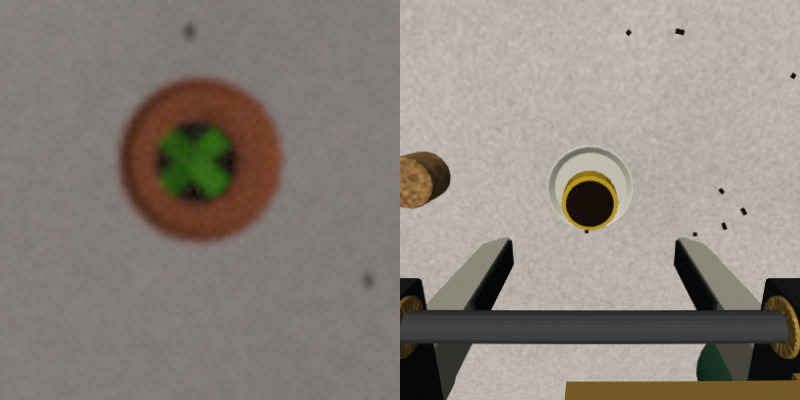

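In the top crop the sprouted pot stands in the middle of the clay saucer, plant at (197,161) against saucer (201,160). In the wrist view the sown rim is at (320,203).

```bash
python3 -c "
from h import *
s=read_state();c=read_camera('wrist');print(wr(c,s,320,203,.05))"; python3 go.py .451 -.3435 .018
```

```text
[ 0.4499 -0.342   0.05  ]
t 26.82 pos [ 0.4505 -0.3421  0.1503] th -19.97 tilt -0.99978 F [0.4 0.  0.9] open 0.0928
total [ 0.2205 -0.0018  0.0051] roll 0.001
lateral only [-0.      0.0016  0.0018]  down x 0.2205
```

Request:
{"fn": "apply_moves", "kwargs": {"series": [{"jaw": -1,"linear": [0.02,-0.002,0.001],"roll": 0},{"jaw": -1,"linear": [0.06,-0.002,0.002],"roll": 0},{"jaw": -1,"linear": [0.1,-0.003,0.003],"roll": 0},{"jaw": -1,"linear": [0.14,-0.003,0.004],"roll": 0},{"jaw": -1,"linear": [0.18,-0.004,0.0045],"roll": 0},{"jaw": -1,"linear": [0.205,-0.0043,0.0046],"roll": 0},{"jaw": -1,"linear": [0.22,-0.0043,0.0046],"roll": 0},{"jaw": -1,"linear": [0.22,-0.0043,0.0046],"roll": 0},{"jaw": 0,"linear": [0.22,-0.0043,0.0046],"roll": 0},{"jaw": 0.6,"linear": [0.22,-0.0043,0.0046],"roll": 0},{"jaw": 0.6,"linear": [0.22,-0.0043,0.0046],"roll": 0},{"jaw": 0.6,"linear": [0.22,-0.0043,0.0046],"roll": 0},{"jaw": 0.6,"linear": [0.22,-0.0043,0.0046],"roll": 0},{"jaw": 0.6,"linear": [0.22,-0.0043,0.0046],"roll": 0},{"jaw": 0.6,"linear": [0.22,-0.0043,0.0046],"roll": 0}], "force": 15}}

```text
t: 28.7
tool_pos: [0.4496, -0.3427, 0.0184]
orientation: [1.478, 1.02, -1.442]
force: [-0.9, 0.3, 2.4]
opening: 0.0487
```

```bash
python3 go.py .6313 -.0258 .10
```

```text
t 28.7 pos [ 0.4496 -0.3427  0.0184] th -19.97 tilt -0.99978 F [-0.9  0.3  2.4] open 0.0487
total [-0.1257  0.1062 -0.6018] roll 0.001
lateral only [ 0.0103  0.1041 -0.5998]  down x -0.1361
```

Request:
{"fn": "apply_moves", "kwargs": {"series": [{"jaw": 0.6,"linear": [-0.015,0,0],"roll": 0},{"jaw": 0.6,"linear": [-0.05,0,0],"roll": 0},{"jaw": 0.6,"linear": [-0.09,0,0],"roll": 0},{"jaw": 0.6,"linear": [-0.12,0.005,-0.02],"roll": 0},{"jaw": 0.6,"linear": [-0.13,0.011,-0.06],"roll": 0},{"jaw": 0.6,"linear": [-0.13,0.021,-0.12],"roll": 0},{"jaw": 0.6,"linear": [-0.13,0.034,-0.19],"roll": 0},{"jaw": 0.6,"linear": [-0.13,0.046,-0.26],"roll": 0},{"jaw": 0.6,"linear": [-0.13,0.058,-0.33],"roll": 0},{"jaw": 0.6,"linear": [-0.13,0.071,-0.4],"roll": 0},{"jaw": 0.6,"linear": [-0.128,0.083,-0.47],"roll": 0},{"jaw": 0.6,"linear": [-0.127,0.095,-0.54],"roll": 0},{"jaw": 0.6,"linear": [-0.126,0.103,-0.585],"roll": 0},{"jaw": 0.6,"linear": [-0.126,0.106,-0.602],"roll": 0},{"jaw": 0.6,"linear": [-0.126,0.106,-0.602],"roll": 0},{"jaw": 0.6,"linear": [-0.126,0.106,-0.602],"roll": 0},{"jaw": 0.6,"linear": [-0.126,0.106,-0.602],"roll": 0}]}}

```text
t: 30.82
tool_pos: [0.6309, -0.0267, 0.1002]
orientation: [1.479, 1.019, -1.443]
force: [-1.1, 0.0, -0.7]
opening: 0.0493
```

```bash
python3 go.py .6313 -.0258 .0178
```

```text
t 30.82 pos [ 0.6309 -0.0267  0.1002] th -20.05 tilt -0.99979 F [-1.1  0.  -0.7] open 0.0493
total [ 0.1373 -0.0019  0.0003] roll -0.002
lateral only [ 0.      0.0002 -0.0016]  down x 0.1373
```

Request:
{"fn": "apply_moves", "kwargs": {"series": [{"jaw": 0.6,"linear": [0.015,0,-0.001],"roll": 0},{"jaw": 0.6,"linear": [0.05,0,-0.001],"roll": 0},{"jaw": 0.6,"linear": [0.085,-0.001,0],"roll": 0},{"jaw": 0.6,"linear": [0.11,-0.0015,0],"roll": 0},{"jaw": 0.6,"linear": [0.123,-0.002,0],"roll": 0},{"jaw": 0.6,"linear": [0.13,-0.002,0],"roll": 0},{"jaw": 0.6,"linear": [0.134,-0.002,0],"roll": 0},{"jaw": 0.6,"linear": [0.136,-0.002,0],"roll": 0},{"jaw": 0.6,"linear": [0.1375,-0.002,0],"roll": 0},{"jaw": 0.6,"linear": [0.1375,-0.002,0],"roll": 0},{"jaw": 0.6,"linear": [0.1375,-0.002,0],"roll": 0},{"jaw": -0.2,"linear": [0.1375,-0.002,0],"roll": 0},{"jaw": -0.6,"linear": [0.1375,-0.002,0],"roll": 0},{"jaw": -1,"linear": [0.1375,-0.002,0],"roll": 0},{"jaw": -1,"linear": [0.1375,-0.002,0],"roll": 0},{"jaw": -1,"linear": [0.11,-0.002,0],"roll": 0},{"jaw": -1,"linear": [0.04,-0.001,0],"roll": 0},{"jaw": -1,"linear": [-0.05,0,0],"roll": 0},{"jaw": -1,"linear": [-0.16,0,0],"roll": 0},{"jaw": -1,"linear": [-0.16,0,0],"roll": 0}]}}

```text
t: 33.33
tool_pos: [0.6329, -0.028, 0.2054]
orientation: [1.486, 1.009, -1.432]
force: [0.4, -1.1, -0.2]
opening: 0.0925
```

```bash
python3 -c "
from h import *
read_camera('top');read_camera('top')"; python3 go.py .533 .253 .20
```

```text
t 33.42 pos [ 0.6302 -0.0276  0.1991] th -20.05 tilt -0.9997 F [-0.1  0.7 -1. ] open 0.0929
total [-0.0017 -0.3124 -0.3839] roll -0.002
lateral only [-1.000e-04 -3.124e-01 -3.839e-01]  down x -0.0016
```

Request:
{"fn": "apply_moves", "kwargs": {"series": [{"jaw": -1,"linear": [0,-0.03,-0.037],"roll": 0},{"jaw": -1,"linear": [0,-0.08,-0.098],"roll": 0},{"jaw": -1,"linear": [0,-0.14,-0.172],"roll": 0},{"jaw": -1,"linear": [0,-0.2,-0.246],"roll": 0},{"jaw": -1,"linear": [0,-0.25,-0.308],"roll": 0},{"jaw": -1,"linear": [0,-0.29,-0.357],"roll": 0},{"jaw": -1,"linear": [0,-0.312,-0.384],"roll": 0},{"jaw": -1,"linear": [0,-0.312,-0.384],"roll": 0},{"jaw": -1,"linear": [0,-0.312,-0.384],"roll": 0},{"jaw": -1,"linear": [0,-0.312,-0.384],"roll": 0}]}}

```text
t: 34.67
tool_pos: [0.5338, 0.2517, 0.1989]
orientation: [1.482, 1.014, -1.441]
force: [0.6, -0.0, 0.0]
opening: 0.0928
```

```bash
python3 -c "
from h import *
snap('wrist','w6.png')"; python3 go.py .533 .2525 .077
```

```text
t 34.73 pos [0.5338 0.2518 0.199 ] th -20.14 tilt -0.9997 F [ 0.3 -0.5  0.2] open 0.0929
total [ 0.2032 -0.0056  0.0024] roll -0.005
lateral only [-0.     -0.0017 -0.0007]  down x 0.2033
```

View pics/w6.png

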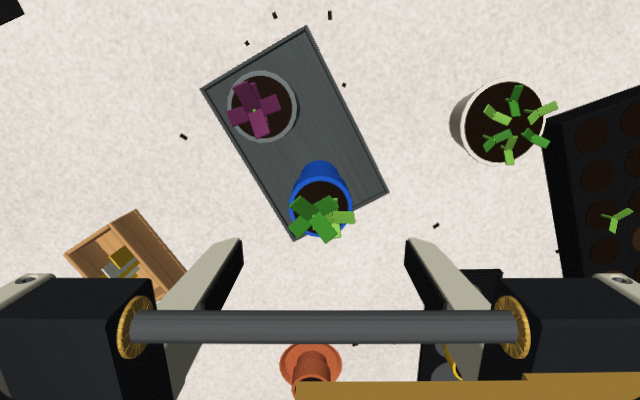

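The wrist view shows blue with its rim at (321,204), upright and between the jaws. Grey is at (262,106), also upright. I'll grasp blue.

Request:
{"fn": "apply_moves", "kwargs": {"series": [{"jaw": -1,"linear": [0.02,-0.002,0],"roll": 0},{"jaw": -1,"linear": [0.06,-0.003,0.001],"roll": 0},{"jaw": -1,"linear": [0.1,-0.004,0.001],"roll": 0},{"jaw": -1,"linear": [0.14,-0.005,0.002],"roll": 0},{"jaw": -1,"linear": [0.18,-0.0055,0.002],"roll": 0},{"jaw": -1,"linear": [0.203,-0.0055,0.0024],"roll": 0},{"jaw": -1,"linear": [0.203,-0.0055,0.0024],"roll": 0},{"jaw": 0,"linear": [0.203,-0.0055,0.0024],"roll": 0},{"jaw": 0.6,"linear": [0.203,-0.0055,0.0024],"roll": 0},{"jaw": 0.6,"linear": [0.203,-0.0055,0.0024],"roll": 0},{"jaw": 0.6,"linear": [0.203,-0.0055,0.0024],"roll": 0},{"jaw": 0.6,"linear": [0.203,-0.0055,0.0024],"roll": 0},{"jaw": 0.6,"linear": [0.203,-0.0055,0.0024],"roll": 0},{"jaw": 0.6,"linear": [0.203,-0.0055,0.0024],"roll": 0}], "force": 20}}

```text
t: 36.48
tool_pos: [0.5331, 0.2526, 0.0774]
orientation: [1.483, 1.014, -1.44]
force: [-1.6, -0.6, 2.6]
opening: 0.0527
```

```bash
python3 go.py .6102 -.0857 .178
```

```text
t 36.48 pos [0.5331 0.2526 0.0774] th -20.14 tilt -0.99969 F [-1.6 -0.6  2.6] open 0.0527
total [-0.169   0.318   0.4826] roll -0.005
lateral only [-0.0014  0.3147  0.4852]  down x -0.1676
```

Request:
{"fn": "apply_moves", "kwargs": {"series": [{"jaw": 0.6,"linear": [-0.015,0,0],"roll": 0},{"jaw": 0.6,"linear": [-0.05,0,0],"roll": 0},{"jaw": 0.6,"linear": [-0.09,0,0],"roll": 0},{"jaw": 0.6,"linear": [-0.13,0.01,0.015],"roll": 0},{"jaw": 0.6,"linear": [-0.169,0.03,0.045],"roll": 0},{"jaw": 0.6,"linear": [-0.169,0.06,0.091],"roll": 0},{"jaw": 0.6,"linear": [-0.169,0.1,0.152],"roll": 0},{"jaw": 0.6,"linear": [-0.169,0.14,0.212],"roll": 0},{"jaw": 0.6,"linear": [-0.169,0.18,0.273],"roll": 0},{"jaw": 0.6,"linear": [-0.169,0.22,0.334],"roll": 0},{"jaw": 0.6,"linear": [-0.169,0.26,0.395],"roll": 0},{"jaw": 0.6,"linear": [-0.169,0.295,0.447],"roll": 0},{"jaw": 0.6,"linear": [-0.169,0.312,0.474],"roll": 0},{"jaw": 0.6,"linear": [-0.169,0.318,0.4826],"roll": 0},{"jaw": 0.6,"linear": [-0.169,0.318,0.4826],"roll": 0},{"jaw": 0.6,"linear": [-0.169,0.318,0.4826],"roll": 0},{"jaw": 0.6,"linear": [-0.169,0.318,0.4826],"roll": 0}]}}

```text
t: 38.6
tool_pos: [0.6102, -0.0846, 0.1781]
orientation: [1.482, 1.015, -1.439]
force: [1.1, 0.0, -1.7]
opening: 0.0531
```

```bash
python3 -c "
from h import *
c=read_camera('wrist');a=c['pixels'];c2=read_camera('scene')['pixels'];cv2.imwrite('pics/w7.png',np.hstack([cv2.resize(c2[100:300,200:400],(400,400)),a[:,120:520]]))"; python3 go.py .6102 -.0857 .0778
```

```text
t 38.7 pos [ 0.6102 -0.085   0.1781] th -20.09 tilt -0.99969 F [ 0.3 -0.2 -1.1] open 0.0527
total [ 0.167  -0.0028  0.0037] roll -0.003
lateral only [-0.      0.0004  0.0011]  down x 0.1671
```

View pics/w7.png

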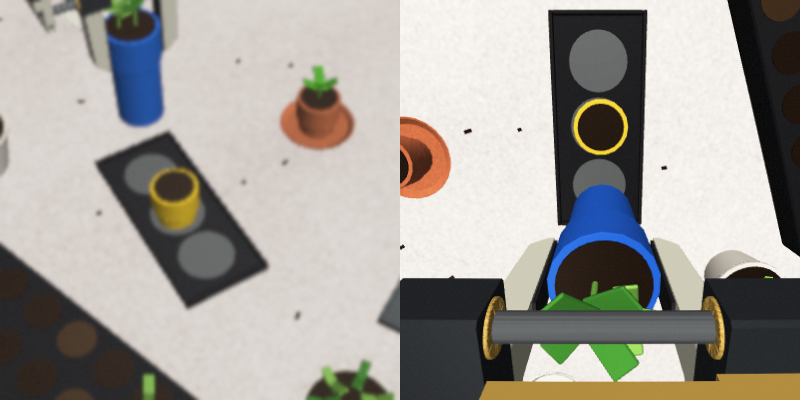

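The crop shows sown in the middle of the tray and sprouted upright in the clay saucer. The blue pot is held above its own grey disc, so I'll lower it.

Request:
{"fn": "apply_moves", "kwargs": {"series": [{"jaw": 0.6,"linear": [0.015,0,0.001],"roll": 0},{"jaw": 0.6,"linear": [0.05,-0.001,0.002],"roll": 0},{"jaw": 0.6,"linear": [0.085,-0.001,0.002],"roll": 0},{"jaw": 0.6,"linear": [0.115,-0.002,0.003],"roll": 0},{"jaw": 0.6,"linear": [0.14,-0.0025,0.0035],"roll": 0},{"jaw": 0.6,"linear": [0.153,-0.0028,0.0037],"roll": 0},{"jaw": 0.6,"linear": [0.16,-0.0028,0.0037],"roll": 0},{"jaw": 0.6,"linear": [0.164,-0.0028,0.0037],"roll": 0},{"jaw": 0.6,"linear": [0.166,-0.0028,0.0037],"roll": 0},{"jaw": 0.6,"linear": [0.167,-0.0028,0.0037],"roll": 0},{"jaw": 0.6,"linear": [0.167,-0.0028,0.0037],"roll": 0},{"jaw": -0.2,"linear": [0.167,-0.0028,0.0037],"roll": 0},{"jaw": -0.6,"linear": [0.167,-0.0028,0.0037],"roll": 0},{"jaw": -1,"linear": [0.167,-0.0028,0.0037],"roll": 0},{"jaw": -1,"linear": [0.167,-0.0028,0.0037],"roll": 0},{"jaw": -1,"linear": [0.14,-0.0025,0.003],"roll": 0},{"jaw": -1,"linear": [0.09,-0.001,0.002],"roll": 0},{"jaw": -1,"linear": [0.02,0,0],"roll": 0},{"jaw": -1,"linear": [-0.04,0,0],"roll": 0},{"jaw": -1,"linear": [-0.04,0,0],"roll": 0}]}}

```text
t: 41.2
tool_pos: [0.6122, -0.0857, 0.208]
orientation: [1.485, 1.008, -1.433]
force: [0.0, 0.2, 0.5]
opening: 0.0926
```

```bash
python3 -c "
from h import *
read_camera('top');read_camera('top');read_camera('top')"; python3 go.py .5202 .3425 .20
```

```text
t 41.35 pos [ 0.6093 -0.0851  0.2017] th -20.09 tilt -0.99971 F [ 0.   0.6 -0.1] open 0.0927
total [ 0.0051 -0.3842 -0.6183] roll -0.003
lateral only [ 0.0023 -0.3841 -0.6183]  down x 0.0028
```

Request:
{"fn": "apply_moves", "kwargs": {"series": [{"jaw": -1,"linear": [0.002,-0.03,-0.048],"roll": 0},{"jaw": -1,"linear": [0.002,-0.08,-0.129],"roll": 0},{"jaw": -1,"linear": [0.002,-0.13,-0.209],"roll": 0},{"jaw": -1,"linear": [0.002,-0.18,-0.29],"roll": 0},{"jaw": -1,"linear": [0.003,-0.23,-0.37],"roll": 0},{"jaw": -1,"linear": [0.003,-0.28,-0.45],"roll": 0},{"jaw": -1,"linear": [0.004,-0.33,-0.531],"roll": 0},{"jaw": -1,"linear": [0.004,-0.365,-0.588],"roll": 0},{"jaw": -1,"linear": [0.005,-0.384,-0.618],"roll": 0},{"jaw": -1,"linear": [0.005,-0.384,-0.618],"roll": 0},{"jaw": -1,"linear": [0.005,-0.384,-0.618],"roll": 0},{"jaw": -1,"linear": [0.005,-0.384,-0.618],"roll": 0}]}}

```text
t: 42.85
tool_pos: [0.5208, 0.3408, 0.2]
orientation: [1.483, 1.014, -1.441]
force: [0.0, -0.2, -0.6]
opening: 0.093
```

```bash
python3 -c "
from h import *
snap('wrist','w8.png')"; python3 go.py .5202 .3425 .0775
```

```text
t 42.9 pos [0.5209 0.341  0.2002] th -20.19 tilt -0.9997 F [ 0.  -0.2  0.7] open 0.0929
total [ 0.2044 -0.0057  0.0012] roll -0.006
lateral only [-0.     -0.0019 -0.002 ]  down x 0.2044
```

View pics/w8.png

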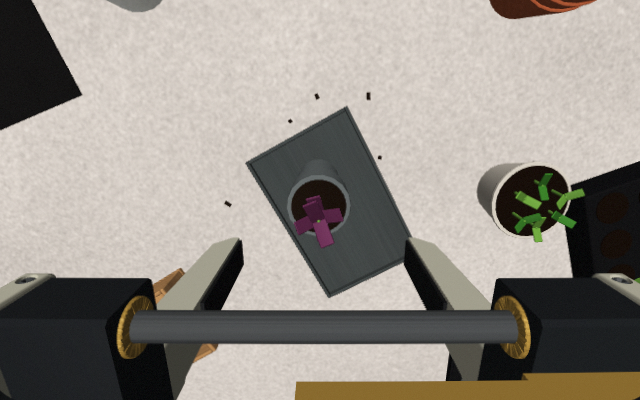

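The wrist view shows grey with its rim at (319,204), centred and upright. I'll grasp it.

Request:
{"fn": "apply_moves", "kwargs": {"series": [{"jaw": -1,"linear": [0.02,-0.002,-0.002],"roll": 0},{"jaw": -1,"linear": [0.06,-0.003,-0.001],"roll": 0},{"jaw": -1,"linear": [0.1,-0.004,0],"roll": 0},{"jaw": -1,"linear": [0.14,-0.005,0],"roll": 0},{"jaw": -1,"linear": [0.18,-0.0055,0.001],"roll": 0},{"jaw": -1,"linear": [0.204,-0.0057,0.0012],"roll": 0},{"jaw": -1,"linear": [0.204,-0.0057,0.0012],"roll": 0},{"jaw": 0,"linear": [0.204,-0.0057,0.0012],"roll": 0},{"jaw": 0.6,"linear": [0.204,-0.0057,0.0012],"roll": 0},{"jaw": 0.6,"linear": [0.204,-0.0057,0.0012],"roll": 0},{"jaw": 0.6,"linear": [0.204,-0.0057,0.0012],"roll": 0},{"jaw": 0.6,"linear": [0.204,-0.0057,0.0012],"roll": 0},{"jaw": 0.6,"linear": [0.204,-0.0057,0.0012],"roll": 0},{"jaw": 0.6,"linear": [0.204,-0.0057,0.0012],"roll": 0}], "force": 20}}

```text
t: 44.65
tool_pos: [0.5203, 0.3426, 0.0779]
orientation: [1.483, 1.014, -1.441]
force: [0.0, -0.0, 2.1]
opening: 0.0527
```

```bash
python3 go.py .6535 .0340 .178
```

```text
t 44.65 pos [0.5203 0.3426 0.0779] th -20.19 tilt -0.9997 F [ 0.  -0.   2.1] open 0.0527
total [-0.1657  0.3889  0.4036] roll -0.006
lateral only [0.0011 0.3857 0.4062]  down x -0.1668
```

Request:
{"fn": "apply_moves", "kwargs": {"series": [{"jaw": 0.6,"linear": [-0.015,0,0],"roll": 0},{"jaw": 0.6,"linear": [-0.05,0,0],"roll": 0},{"jaw": 0.6,"linear": [-0.09,0,0],"roll": 0},{"jaw": 0.6,"linear": [-0.13,0.01,0.01],"roll": 0},{"jaw": 0.6,"linear": [-0.166,0.04,0.041],"roll": 0},{"jaw": 0.6,"linear": [-0.166,0.08,0.083],"roll": 0},{"jaw": 0.6,"linear": [-0.166,0.13,0.135],"roll": 0},{"jaw": 0.6,"linear": [-0.166,0.18,0.187],"roll": 0},{"jaw": 0.6,"linear": [-0.166,0.23,0.239],"roll": 0},{"jaw": 0.6,"linear": [-0.166,0.28,0.291],"roll": 0},{"jaw": 0.6,"linear": [-0.166,0.33,0.342],"roll": 0},{"jaw": 0.6,"linear": [-0.166,0.365,0.379],"roll": 0},{"jaw": 0.6,"linear": [-0.166,0.383,0.398],"roll": 0},{"jaw": 0.6,"linear": [-0.166,0.389,0.4036],"roll": 0},{"jaw": 0.6,"linear": [-0.166,0.389,0.4036],"roll": 0},{"jaw": 0.6,"linear": [-0.166,0.389,0.4036],"roll": 0},{"jaw": 0.6,"linear": [-0.166,0.389,0.4036],"roll": 0}]}}

```text
t: 46.78
tool_pos: [0.6533, 0.0349, 0.1782]
orientation: [1.482, 1.015, -1.44]
force: [1.0, -0.3, -1.8]
opening: 0.0532
```

```bash
python3 -c "
from h import *
read_camera('top');read_camera('top')"; python3 go.py .6538 .0340 .0782
```

```text
t 46.88 pos [0.6533 0.0346 0.1782] th -20.14 tilt -0.9997 F [ 0.9  0.2 -1.4] open 0.0534
total [ 0.1666 -0.0021  0.0032] roll -0.005
lateral only [0.     0.0011 0.0006]  down x 0.1667
```

Request:
{"fn": "apply_moves", "kwargs": {"series": [{"jaw": 0.6,"linear": [0.015,0,0.001],"roll": 0},{"jaw": 0.6,"linear": [0.05,0,0.002],"roll": 0},{"jaw": 0.6,"linear": [0.085,-0.001,0.002],"roll": 0},{"jaw": 0.6,"linear": [0.115,-0.001,0.003],"roll": 0},{"jaw": 0.6,"linear": [0.14,-0.002,0.003],"roll": 0},{"jaw": 0.6,"linear": [0.153,-0.002,0.0032],"roll": 0},{"jaw": 0.6,"linear": [0.16,-0.002,0.0032],"roll": 0},{"jaw": 0.6,"linear": [0.164,-0.002,0.0032],"roll": 0},{"jaw": 0.6,"linear": [0.166,-0.002,0.0032],"roll": 0},{"jaw": 0.6,"linear": [0.167,-0.002,0.0032],"roll": 0},{"jaw": 0.6,"linear": [0.167,-0.002,0.0032],"roll": 0},{"jaw": -0.2,"linear": [0.167,-0.002,0.0032],"roll": 0},{"jaw": -0.6,"linear": [0.167,-0.002,0.0032],"roll": 0},{"jaw": -1,"linear": [0.167,-0.002,0.0032],"roll": 0},{"jaw": -1,"linear": [0.167,-0.002,0.0032],"roll": 0},{"jaw": -1,"linear": [0.14,-0.002,0.003],"roll": 0},{"jaw": -1,"linear": [0.09,-0.001,0.002],"roll": 0},{"jaw": -1,"linear": [0.02,0,0],"roll": 0},{"jaw": -1,"linear": [-0.06,0,0],"roll": 0},{"jaw": -1,"linear": [-0.06,0,0],"roll": 0}]}}

```text
t: 49.38
tool_pos: [0.6557, 0.0342, 0.222]
orientation: [1.489, 1.008, -1.431]
force: [1.2, 0.3, -0.7]
opening: 0.0932
```

```bash
python3 -c "
from h import *
read_camera('top');read_camera('top');read_camera('top')"; python3 go.py .48 .22 .22
```

```text
t 49.52 pos [0.6523 0.0343 0.2141] th -20.15 tilt -0.9997 F [ 0.4 -0.7 -0.5] open 0.093
total [-0.014  -0.3759 -0.192 ] roll -0.005
lateral only [-0.0041 -0.3761 -0.1918]  down x -0.0099
```

Back the arm away for a clear look.

Request:
{"fn": "apply_moves", "kwargs": {"series": [{"jaw": -1,"linear": [-0.01,-0.04,-0.02],"roll": 0},{"jaw": -1,"linear": [-0.014,-0.1,-0.051],"roll": 0},{"jaw": -1,"linear": [-0.014,-0.17,-0.087],"roll": 0},{"jaw": -1,"linear": [-0.014,-0.24,-0.123],"roll": 0},{"jaw": -1,"linear": [-0.014,-0.31,-0.158],"roll": 0},{"jaw": -1,"linear": [-0.014,-0.376,-0.192],"roll": 0},{"jaw": -1,"linear": [-0.014,-0.376,-0.192],"roll": 0},{"jaw": -1,"linear": [-0.014,-0.376,-0.192],"roll": 0}]}}

```text
t: 50.52
tool_pos: [0.4796, 0.2196, 0.219]
orientation: [1.48, 1.015, -1.442]
force: [0.2, -0.1, -0.8]
opening: 0.0932
```

```bash
python3 -c "
from h import *
c=read_camera('top');s=read_camera('scene')['pixels']
a=c['pixels'];b=cv2.convertScaleAbs(cv2.imread('pics/top0.png'),alpha=1.8);a=cv2.convertScaleAbs(a,alpha=1.8)
cr=lambda i:cv2.resize(i[130:210,270:395],(400,256),interpolation=cv2.INTER_CUBIC)
cv2.imwrite('pics/f.png',np.vstack([np.hstack([cr(b),cr(a)]),np.hstack([cv2.resize(s[90:260,130:400],(500,315)),np.zeros((315,300,3),np.uint8)])]))
cv2.imwrite('pics/top_f.png',c['pixels'])
for x0,y0 in((170,100),(415,100)): # cups: shift vs start
  f=lambda i:np.float32(cv2.cvtColor(i,6)[y0:y0+60,x0:x0+50])
  print(cv2.phaseCorrelate(f(b),f(a)))
"
```

```text
((-0.02480384049878026, 0.032795747942582665), 1.0662081416447957)
((0.0472287941516214, 0.06094135606668871), 1.014444505214691)
```

View pics/f.png

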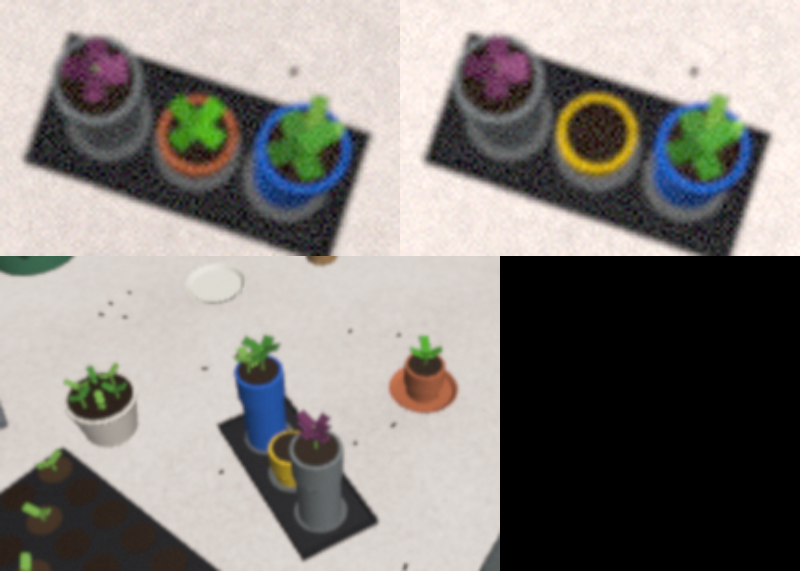

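The before and after crops match. Grey is at (98,77) before and (499,77)-400 after, and blue at (302,148) and (702,147)-400. Yellow is in the middle of the tray, sprouted is upright in its saucer, and the cups moved less than 0.1 px. I'll hand the job in.

```bash
python3 -c "
from plant import *
print(close_job(), read_state()['t'])"
```

```text
the job is handed in; nothing more can be done
the job is handed in; nothing more can be done
```

The job is done in the order asked and handed in at about 51 s:
1. I set grey and then blue aside on the baking sheet.
2. I stood the sprouted pot in the middle of the clay saucer.
3. I put the yellow pot in the middle of the tray.
4. I put blue and then grey back on their own spots.

**Last checks:** The final top view matched the starting one: both deep pots looked to be within about 1 mm of their old spots. All pots stood upright, the sprouted pot was in its saucer and the yellow one in the middle place. The cups had moved less than 0.1 px, and the gripper was open and clear of everything.

**What was off:**
- The tool picked up a tilt of about 1.4°, first seen after the first set-down, and I could not correct it. No pot showed any effect from it.
- The top and wrist cameras disagreed by 1–3 mm on pot and saucer positions, so I used values in between.

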